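# Return the check weights to their graded case

### The arm

A 6-joint arm with a two-finger parallel gripper is mounted at the origin on a cart in front of the work surface, level with it; the furniture and walls round the work are solid. World frame = base frame: x ahead of the robot, y to its left, z up, the work surface at z = 0. Lengths are in mm, angles in rad, forces in N, time in s.
With the tool pointing down it reaches from about 300 to 775 mm from the base axis. Payload 14.6 kg.
Tool frame: the origin (TCP) lies between the finger pads; the fingertips stand manip.tip_reach ahead of it and the grasp point (between the pads) lies 5 mm behind it (manip.tip_reach is the distance from the TCP to the fingertips, in mm); z points along the fingers, y is the line along which they close (so a half turn about z gives the same grasp; the last joint's range is limited). The gripper opens to 94 mm and grips with 3 to 60 N. Pads are 16 mm wide; open, the fingers measure 119 mm over their backs; the gripper's body (75 mm by 177 mm) begins 78 mm behind the grasp point.
Start: joints at [-1.292, 0.3, 1.521, -0, 1.321, -0.067], TCP at [186.415, -517.435, 219.446] pointing down, gripper open.
Joint ranges: [-3.03, 3.03], [-0.79, 2.21], [0.23, 2.52], [-1.04, 4.18], [0, 3.07], [-2.55, 2.55]. Speed limits (rad/s): [2.22, 2.22, 2.57, 3.14, 3.14, 3.14].

### API

Orientations are given as [roll, pitch, yaw] about the fixed x, y, z axes, in that order (R = Rz(yaw) Ry(pitch) Rx(roll)).
In Python, from cell import manip gives the robot as it stands. The module is installed in compiled form; this text tells all that it offers.
- The arm moves only by the shell command python3 -m creep 'ROWS' [FORCE]. ROWS is JSON, a list of rows, each a list of 3 entries, a list of its own where there are three numbers: the opening, from -1 (shut) to 1 (fully open), then the shift along the tool's x, y, z in cm, then the turn about the tool's z in units of 5 degrees (1.0 is 5 degrees). In form: [[grip, [tx, ty, tz], roll], ...]. A call has 1 to 12 rows; each row is the pose to reach, as a shift and turn from the pose commanded when the call began, along the tool's axes at that moment; what a row does not reach only later rows make up. A row lasts 1/10 s, in which the tool goes at most 50 mm and 8.59 degrees, less where a joint would pass 70% of its speed; a pose out of reach is approached as far as the arm can. A call with a gripper value outside its range is refused whole. The fingers move at their own pace and stop on an object; FORCE is the grip in N (left out, the last holds). Time passes only in rows, so rows that repeat a pose let the fingers close. It gives the time, the measured TCP pose, the force, the opening and the grip force at its end, in the units of the state.
- manip.read_state(): the state, without advancing time (a new reading comes with each control period).
- manip.camera(name): name is "scene" or "top" or "wrist"; returns the picture (400x640x3 uint8, red, green, blue); there is no depth.
- manip.camera_params(name): a dict with "fovy" (degrees; the focal length in pixels is half the picture's height over the tangent of half this angle, whatever the lens; pixels are square), "cx", "cy" (the principal point, pixels), "k1" (the pictures are not rectified: a ray, as slopes to the right and down, at radius r is drawn at 1 + k1 r^2 times it, then the intrinsics apply), "origin" and "attitude" of the camera in the world. Camera axes: x right, y down, z forward; pixel columns grow to the right and rows downward; lengths in mm; the calibration is good to about 2 mm. A picture is of the moment at which its call begins: read the wrist's pose just before it. camera_params takes no time and is no camera call; for the wrist camera it gives the pose at the moment of the call.
- manip.sign_off(): hands the job in; it is judged then, once.
The state is a dict: "clock": time; "joints": joint angles; "qd": joint speeds; "effort": joint torques, N m; "eef_pos": TCP position; "eef_rot": TCP orientation; "wrist_force": force on the tool from outside, world axes, zero at the start; "moment": the same for the moment, N m; "finger_gap": finger opening in mm; "finger_force": force on a finger pad.
Only numpy, scipy, OpenCV 4.12 (cv2) and the standard library are available. Lean on these libraries where they do the work, as an engineer would, in place of code of your own. Each camera call takes 0.05 s, during which the arm holds its last target. There are 200 camera calls.

### The job

The balance check is finished: put the five steel weights that stand on the dark mat back into the open wooden case, each upright and right down in the well made for its size, so that they stand in one row from the largest to the smallest. Keep the weights upright all the time, and leave the amber vial where it stands.

Things in the scene. Friction and masses are not known exactly. Their poses are not given: they have to be found in the camera images.
- weight_500: The largest of five steel knob weights (500 g). Origin: centre of its underside, z up its axis. Body 38 mm wide, 46 mm high; neck 22 mm wide, 4 mm high; flat round knob on top, 34 mm wide, from 50 to 63 mm above the foot; lift it by this. Its well in the case: 42 mm wide, 30 mm deep, centre at x = 0, y = +86 mm, floor at z = 10 mm in the case's frame.
- weight_200: The second largest of five steel knob weights (200 g). Origin: centre of its underside, z up its axis. Body 28 mm wide, 33 mm high; neck 16 mm wide, 3 mm high; flat round knob on top, 25 mm wide, from 36 to 46 mm above the foot; lift it by this. Its well in the case: 32 mm wide, 21 mm deep, centre at x = 0, y = +31 mm, floor at z = 19 mm in the case's frame.
- weight_100: The middle of five steel knob weights (100 g). Origin: centre of its underside, z up its axis. Body 22 mm wide, 26 mm high; neck 13 mm wide, 2.5 mm high; flat round knob on top, 20 mm wide, from 28.5 to 36.5 mm above the foot; lift it by this. Its well in the case: 26 mm wide, 16 mm deep, centre at x = 0, y = -16 mm, floor at z = 24 mm in the case's frame.
- weight_50: The second smallest of five steel knob weights (50 g). Origin: centre of its underside, z up its axis. Body 18 mm wide, 19.5 mm high; neck 10 mm wide, 2 mm high; flat round knob on top, 16 mm wide, from 21.5 to 28.5 mm above the foot; lift it by this. Its well in the case: 22 mm wide, 12 mm deep, centre at x = 0, y = -58 mm, floor at z = 28 mm in the case's frame.
- weight_20: The smallest of five steel knob weights (20 g). Origin: centre of its underside, z up its axis. Body 13 mm wide, 14 mm high; neck 7.5 mm wide, 1.5 mm high; flat round knob on top, 11.5 mm wide, from 15.5 to 21 mm above the foot; lift it by this. Its well in the case: 17 mm wide, 8 mm deep, centre at x = 0, y = -97 mm, floor at z = 32 mm in the case's frame.
- weight_case: Open wooden case, fixed. Origin: centre of the underside of its block, 84 (x) by 248 (y) by 40 mm high, z up. One row of five round wells along y at x = 0, widest at +y, narrowest at -y; each 4 mm wider than its weight, mouth chamfered 3 mm. Behind, x = 44 to 128 mm, its empty lid hinged open flat, 40 mm high. Seated weights stand 13 to 33 mm out of the block.
- vial: Bystander: amber screw-cap vial, 28 mm in diameter, 62 mm high, standing loose on the dark mat among the weights. Origin at the centre of its underside.
- mat: Dark flat mat 230 mm square and 2 mm thick, fixed to the bench, on which the weights and the vial stand. Origin at the centre of its underside.
Mind the look-alikes: they are no part of the job. What is shaped like the weight_200 but yellow is not meant.

How it is judged:
By the outcome, as a careful person would: the job done as asked, in the order asked, and still so for the second after the job is handed in, with the robot touching nothing.
It also fails if it takes over 131 s, if anything falls off the work surface, if the arm or the gripper's body presses on something with over 40 N, if the wrist force passes 120 N, or if a joint passes its speed limit or range.

## Working session

There is one attempt and no reset: what is moved stays moved. The work goes in short steps, Python scripts to look and compute and a shell command to move; the robot and the scene stay as the last step left them, time stands still between calls to the robot, and variables do not carry over. Pictures are saved under pics/ and viewed, at most 19 in all, crops included, and the job is handed in when it is done.

```bash
mkdir -p pics; python3 - <<'E'
from cell import manip
import cv2
print(manip.read_state(), manip.tip_reach)
for n in ("top","scene","wrist"):
    print(n,manip.camera_params(n))
    cv2.imwrite(f"pics/{n}0.png",manip.camera(n)[:,:,::-1])
E
```

```text
{'clock': 0.0, 'joints': array([-1.29161351e+00,  3.00435387e-01,  1.52157674e+00, -2.24440517e-05,
        1.32068305e+00, -6.66243128e-02]), 'qd': array([ 8.63925543e-04, -3.08378420e-04,  2.73566967e-04,  1.05090098e-03,
        9.99184969e-04, -2.01588029e-05]), 'effort': array([ 3.95545110e-03, -5.31799042e+01, -3.52732301e+01,  7.10448856e-02,
        2.44151638e-02, -7.27156839e-05]), 'eef_pos': array([ 186.33866886, -517.21628156,  218.90774194]), 'eef_rot': array([-3.14049113e+00, -5.17094421e-05,  3.45812669e-01]), 'wrist_force': array([ 0.52102542, -0.00119314, -0.32656501]), 'moment': array([-0.01308953, -0.0332198 , -0.01035704]), 'finger_force': 0.0, 'finger_gap': 94.49272005139338} 14.0
top {'fovy': 44.95492611278874, 'cx': 317.52719947849255, 'cy': 191.5500727154401, 'k1': 0.009025338449742102, 'origin': array([ 322.83331034,   -9.13520005, 1156.78043141]), 'attitude': array([-2.96347007, -0.01525714, -1.57936688])}
scene {'fovy': 42.1473598325514, 'cx': 313.29883628115147, 'cy': 200.52500695732408, 'k1': -0.010084235200809238, 'origin': array([-167.37502873, -757.9077641 ,  500.12871609]), 'attitude': array([-1.99426715,  0.00782238, -0.74211788])}
wrist {'fovy': 70.50862356933656, 'cx': 318.9883606718382, 'cy': 201.00205248770493, 'k1': -0.045249564449518276, 'origin': array([ 265.86920883, -487.45381611,  383.41811815]), 'attitude': array([ 2.8480844e+00,  1.7081772e-03, -1.2251310e+00])}
```

View pics/top0.png

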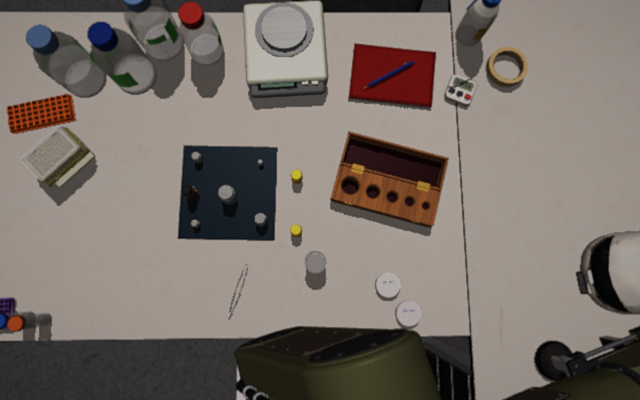

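View pics/scene0.png

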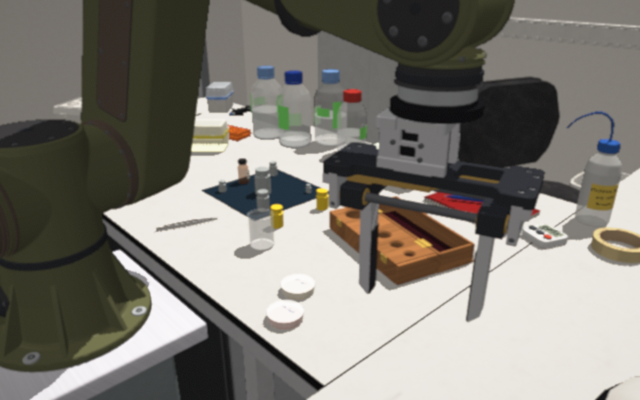

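The top view shows the dark mat at (180–278, 146–240) with five grey weights at (227,194), (261,219), (196,157), (195,224) and (261,163). The vial is at (193,193). The yellow look-alikes are off the mat at (297,176) and (296,231), and the case is at (390,180) with its widest well on the left. In the scene view the path over the bench is clear.

```bash
cat > h.py <<'E'
import numpy as np, cv2
from scipy.spatial.transform import Rotation as Ro
def ray(p,uv):
    f=200/np.tan(np.radians(p['fovy'])/2)
    d=np.array([(uv[0]-p['cx'])/f,(uv[1]-p['cy'])/f]); s=d.copy()
    for _ in range(20): s=d/(1+p['k1']*(s@s))
    v=Ro.from_euler('xyz',p['attitude']).as_matrix()@np.r_[s,1]
    return np.array(p['origin']),v
def at_z(p,uv,z):
    o,v=ray(p,uv); return o+v*(z-o[2])/v[2]
def tri(*pu):
    A=0;b=0;R=[ray(p,u) for p,u in pu]
    for o,v in R:
        v=v/np.linalg.norm(v);M=np.eye(3)-np.outer(v,v);A=A+M;b=b+M@o
    x=np.linalg.solve(A,b)
    return x,max(np.linalg.norm(np.cross(x-o,v/np.linalg.norm(v))) for o,v in R)
def proj(p,X):
    f=200/np.tan(np.radians(p['fovy'])/2)
    c=Ro.from_euler('xyz',p['attitude']).as_matrix().T@(np.array(X)-p['origin']);s=c[:2]/c[2]
    return s*(1+p['k1']*(s@s))*f+[p['cx'],p['cy']]
def shift(target,s,yaw=None):
    R=Ro.from_euler('xyz',s['eef_rot']).as_matrix()
    return np.round(R.T@(np.array(target)-s['eef_pos'])/10,3)
E
python3 - <<'E'
from h import *; from cell import manip
p=manip.camera_params("top"); s=manip.read_state()
for n,u,z in [("500",(227,190),65),("200",(261,217),48),("a",(196,155),35),("b",(195,223),35),("20",(261,162),22),("vial",(193,192),60),("matTL",(183,146),2),("matBR",(274,240),2),("w500",(350,185),40),("w20",(426,206),40)]:
    print(n,at_z(p,u,z).round())
print(shift([340,180,330],s), shift([400,-160,330],s))
E
```

```text
500 [524. 180.  65.]
200 [463. 103.  48.]
a [615. 261.  35.]
b [452. 257.  35.]
20 [600. 107.  22.]
vial [521. 258.  60.]
matTL [646. 301.   2.]
matBR [414.  76.   2.]
w500 [ 539. -105.   40.]
w20 [ 488. -282.   40.]
[ 38.087 -60.402 -11.041] [ 32.208 -26.381 -11.07 ]
```

```bash
python3 - <<'E'
from h import *; from cell import manip
s=manip.read_state()
for t in ([430,-190,219],[470,-130,219],[450,180,219],[530,160,219]): print(shift(t,s))
E
```

```text
[ 3.4013e+01 -2.2532e+01  2.6000e-02]
[ 3.9809e+01 -2.6821e+01  3.1000e-02]
[ 48.435 -56.664   0.057]
[ 5.5284e+01 -5.2071e+01  5.4000e-02]
```

```bash
python3 -m creep '[[1,[34,-22.5,0],0],[1,[34,-22.5,0],0],[1,[34,-22.5,0],0],[1,[34,-22.5,0],0],[1,[34,-22.5,0],0],[1,[34,-22.5,0],0],[1,[34,-22.5,0],0],[1,[34,-22.5,0],0],[1,[34,-22.5,0],0],[1,[34,-22.5,0],0],[1,[34,-22.5,0],0],[1,[34,-22.5,0],0]]'
cat > snap.py <<'E'
import sys,pickle,cv2
from cell import manip
n=sys.argv[1]
p=manip.camera_params("wrist"); im=manip.camera("wrist")
pickle.dump(p,open(f"pics/{n}.pkl","wb")); cv2.imwrite(f"pics/{n}.png",im[:,:,::-1])
print(manip.read_state()['eef_pos'],manip.read_state()['clock'])
E
python3 snap.py c1
python3 -m creep '[[1,[6,-4.5,0],0],[1,[6,-4.5,0],0],[1,[6,-4.5,0],0],[1,[6,-4.5,0],0]]'
python3 snap.py c2
```

```text
clock: 1.35
eef_pos: [429.3, -191.7, 219.4]
eef_rot: [-3.142, 0.0, 0.344]
wrist_force: [0.3, 0.3, -0.4]
finger_gap: 93.8
finger_force: 0.0
[ 429.38924247 -191.62776319  219.42868871] 1.4
clock: 1.8
eef_pos: [470.9, -128.5, 219.3]
eef_rot: [-3.142, 0.0, 0.346]
wrist_force: [0.0, -0.1, -0.6]
finger_gap: 94.2
finger_force: 0.0
[ 470.75303723 -128.79450063  219.4058238 ] 1.85
```

View pics/c1.png

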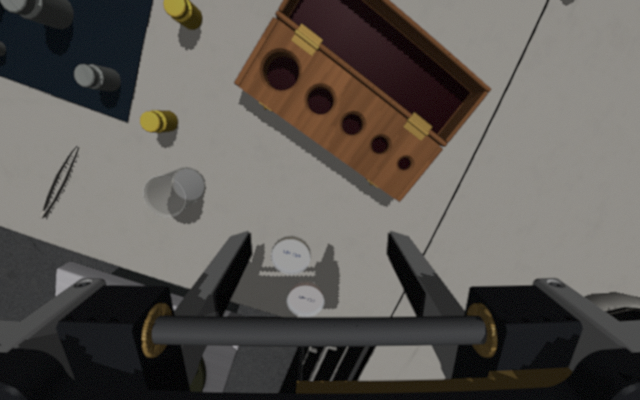

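View pics/c2.png

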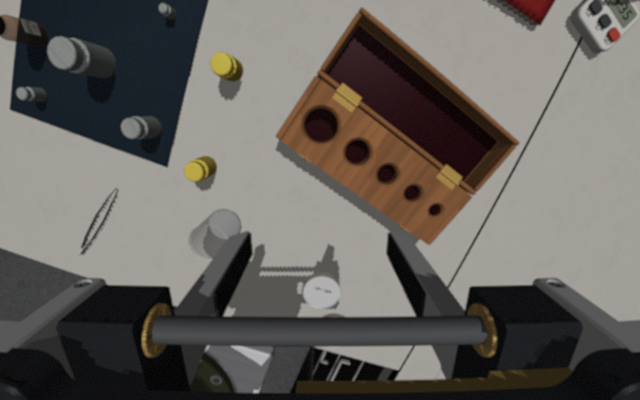

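```bash
python3 - <<'E'
import cv2,numpy as np
a=cv2.imread('pics/c1.png')[40:205,225:445];b=cv2.imread('pics/c2.png')[80:245,270:490]
f=lambda x:cv2.resize(x,None,fx=3.6,fy=3.6,interpolation=cv2.INTER_CUBIC)
o=f(b);cv2.imwrite('pics/c2z.png',cv2.convertScaleAbs(o,alpha=1.6))
E
python3 -m creep '[[1,[5,-30,0],0],[1,[5,-30,0],0],[1,[5,-30,0],0],[1,[5,-30,0],0],[1,[5,-30,0],0],[1,[5,-30,0],0],[1,[5,-30,0],0],[1,[5,-30,0],0],[1,[5,-30,0],0],[1,[5,-30,0],0],[1,[5,-30,0],0]]'
python3 - <<'E'
from h import *; from cell import manip
s=manip.read_state(); print(shift([330,90,219],s),shift([380,170,219],s))
E
```

```text
clock: 2.95
eef_pos: [416.9, 170.2, 219.5]
eef_rot: [3.142, -0.0, 0.344]
wrist_force: [-0.2, 0.2, -0.3]
finger_gap: 93.7
finger_force: 0.0
[-10.888   4.622   0.047] [-3.484 -1.225  0.047]
```

View pics/c2z.png

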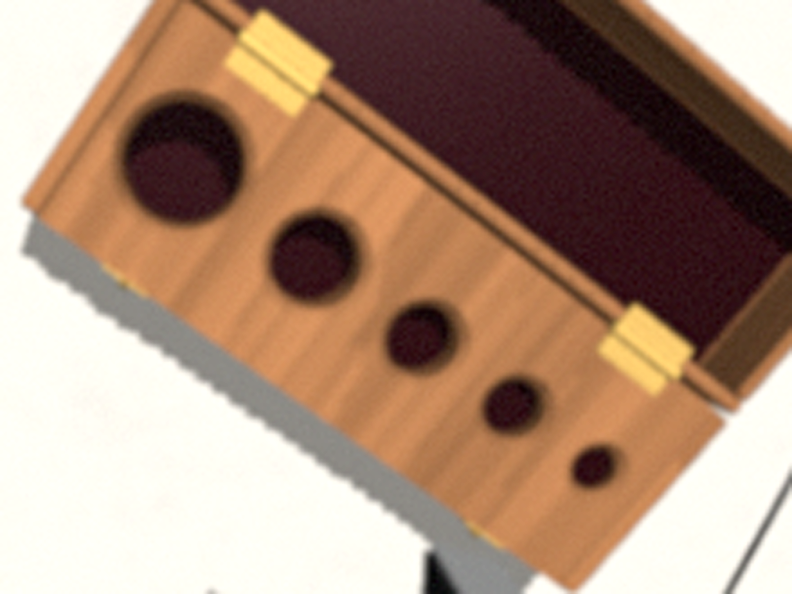

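The enlarged case shows the well-mouth rims centred at crop pixels (183,159), (315,257), (424,337), (514,405) and (596,466), largest to smallest. Next I look at the mat from two places.

```bash
python3 -m creep '[[1,[-3.5,-1,0],0],[1,[-3.5,-1,0],0],[1,[-3.5,-1,0],0]]' | head -2; python3 snap.py m1
python3 -m creep '[[1,[-7.4,5.8,0],0],[1,[-7.4,5.8,0],0],[1,[-7.4,5.8,0],0],[1,[-7.4,5.8,0],0]]' | head -2; python3 snap.py m2
python3 - <<'E'
import pickle
from h import *
from scipy.optimize import least_squares
c2=pickle.load(open('pics/c2.pkl','rb'));c1=pickle.load(open('pics/c1.pkl','rb'))
u2=np.array([(183,159),(315,257),(424,337),(514,405),(596,466)])/3.6+[270,80]
u1=np.array([(281.5,70),(321,99),(352,123),(380,144),(404.5,162.5)])
for a,b in zip(u1,u2): print(tri((c1,a),(c2,b)))
Y=[86,31,-16,-58,-97]
def fit(pl,free):
    def r(q):
        out=[]
        for p,us in pl:
            for y,u in zip(Y,us):
                out+=list(proj(p,[q[0]-y*np.sin(q[2]),q[1]+y*np.cos(q[2]),q[3] if free else 40])-u)
        return out
    s=least_squares(r,[510,-190,-.26,40]); return s.x.round(3),np.sqrt(np.mean(s.fun**2))
for pl in ([(c2,u2)],[(c1,u1)],[(c1,u1),(c2,u2)]): print(fit(pl,False),fit(pl,True))
for c in [(24,203),(573,592),(725,424)]:print(at_z(c2,np.array(c)/3.6+[270,80],40))
a=cv2.imread('pics/m1.png'); b=cv2.imread('pics/m2.png')
E
```

```text
clock: 3.25
eef_pos: [380.5, 168.5, 219.8]
[380.85055395 168.60490711 219.79876548] 3.3
clock: 3.7
eef_pos: [331.0, 88.8, 219.9]
[331.1692017   89.33091982 219.78387301] 3.75
(array([ 542.05164587, -103.81198035,   32.67361007]), np.float64(0.21422399835426167))
(array([ 527.08413454, -157.22865869,   34.58684691]), np.float64(0.40608577270921986))
(array([ 514.47066469, -200.92667565,   41.60212881]), np.float64(0.32595543858027753))
(array([ 502.92162168, -241.97454496,   38.25998687]), np.float64(0.021676710307986756))
(array([ 492.73327463, -278.54299501,   40.64109886]), np.float64(0.11261491839853283))
(array([ 5.18831e+02, -1.85938e+02, -2.74000e-01,  4.00000e+01]), np.float64(0.2042570732892906)) (array([ 5.18686e+02, -1.86369e+02, -2.74000e-01,  3.83510e+01]), np.float64(0.11217116000120154))
(array([ 5.18563e+02, -1.86479e+02, -2.75000e-01,  4.00000e+01]), np.float64(0.6592114786116741)) (array([ 5.18737e+02, -1.86931e+02, -2.76000e-01,  3.45190e+01]), np.float64(0.25100660322351404))
(array([ 5.18680e+02, -1.86231e+02, -2.75000e-01,  4.00000e+01]), np.float64(0.5183710579633066)) (array([ 5.18606e+02, -1.86801e+02, -2.75000e-01,  3.65290e+01]), np.float64(0.28787481494806527))
[511.02149976 -58.86608727  40.        ]
[ 445.23384876 -293.29587075   40.        ]
[ 522.6997154  -315.85276284   40.        ]
```

View pics/m1.png

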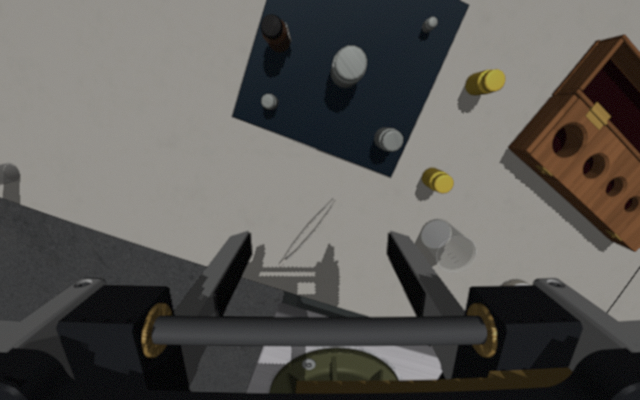

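View pics/m2.png

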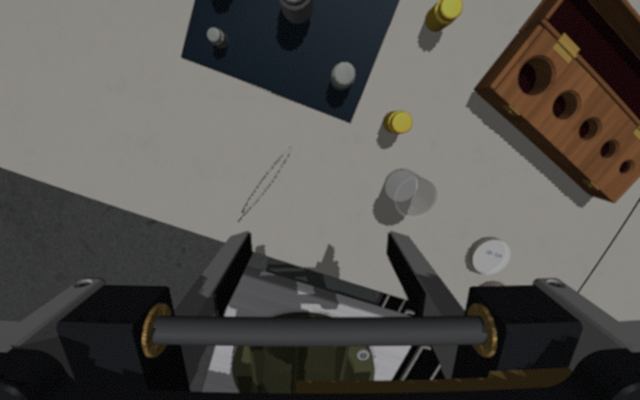

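m1 shows the weights at (349,66), (389,139), (269,102) and (430,23), with the vial at (275,30). The fifth weight is just out of view, so I take another view further forward.

```bash
python3 -m creep '[[1,[11,-2,0],0],[1,[11,-2,0],0],[1,[11,-2,0],0],[1,[11,-2,0],0]]' | head -2; python3 snap.py m3
python3 - <<'E'
import cv2
f=lambda n,y,h,x,w,s:cv2.convertScaleAbs(cv2.resize(cv2.imread(f'pics/{n}.png')[y:y+h,x:x+w],None,fx=s,fy=s,interpolation=cv2.INTER_CUBIC),alpha=1.5)
cv2.imwrite('pics/m3z.png',f('m3',0,240,180,300,2.5));cv2.imwrite('pics/m1z.png',f('m1',0,180,230,245,3.2))
E
```

```text
clock: 4.15
eef_pos: [427.9, 146.6, 218.3]
[426.88043149 145.90207095 218.60899249] 4.2
```

View pics/m3z.png

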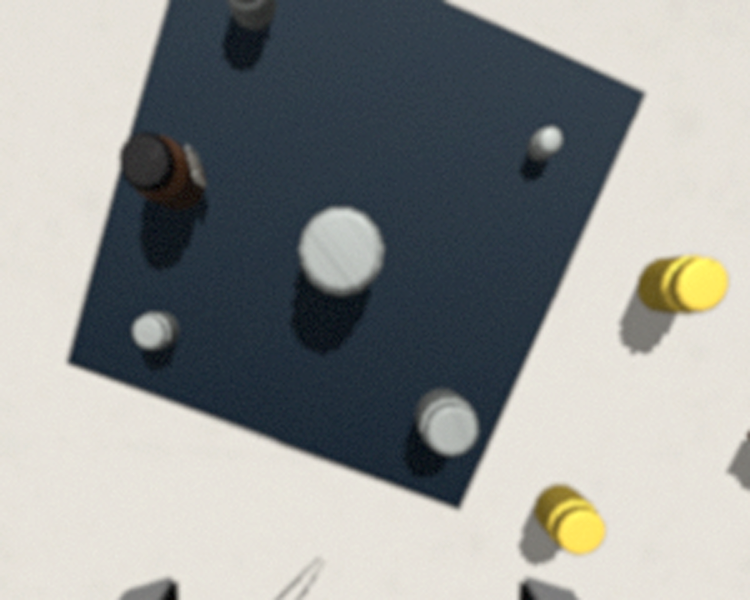

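View pics/m1z.png

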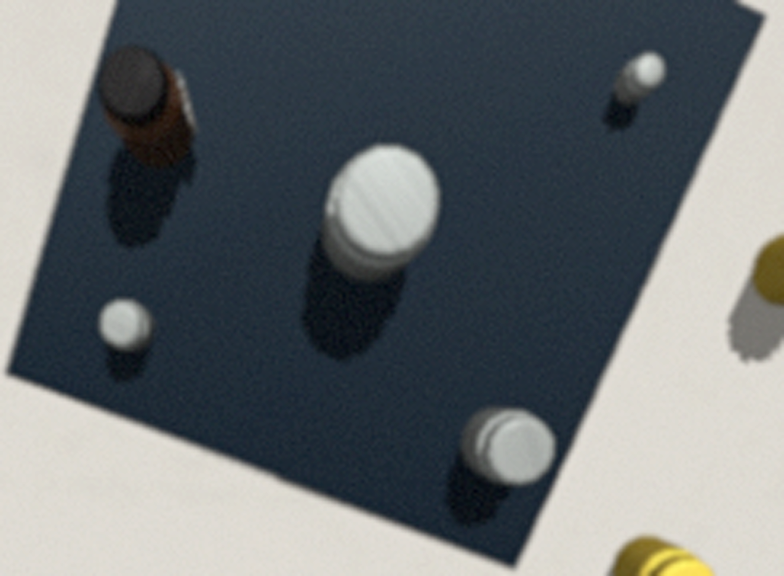

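In m3z the knob tops are at 500 (342,249), 200 (449,425), lower-left small (151,331) and 20 (547,140), with the 100 or 50 at the top edge (250,8). In m1z they are at (388,200), (518,448), (124,324) and (650,71). The yellow ones are off the mat and not meant.

```bash
python3 - <<'E'
import pickle
from h import *; from cell import manip
m1,m3=[pickle.load(open(f'pics/{n}.pkl','rb')) for n in('m1','m3')]
A={'500':((388,200),(342,249),65),'200':((518,448),(449,425),48),'left':((124,324),(151,331),31),'20':((650,71),(547,140),23)}
for k,(a,b,z) in A.items():
    a=np.array(a)/3.2+[230,0];b=np.array(b)/2.5+[180,0]
    print(k,*[np.round(v,1) for v in tri((m1,a),(m3,b))],at_z(m1,a,z).round(1),at_z(m3,b,z).round(1))
s=manip.read_state();print(s['eef_pos'],s['eef_rot'],shift([470,190,218],s))
E
```

```text
500 [521.9 184.9  64.1] 0.3 [521.8 185.3  65. ] [521.7 184.6  65. ]
200 [463.8 108.3  42.7] 0.5 [463.5 109.2  48. ] [464.7 109.8  48. ]
left [455.7 261.1  27.3] 0.0 [455.8 260.5  31. ] [456.2 260.2  31. ]
20 [599.5 113.7  32.4] 0.5 [603. 111.  23.] [602.1 112.5  23. ]
[426.88043149 145.90207095 218.60899249] [-3.14142013e+00  2.00221504e-03  3.47171347e-01] [ 5.555 -2.68   0.05 ]
```

```bash
python3 -m creep '[[1,[-1,15,0],-10.9],[1,[-1,15,0],-10.9],[1,[-1,15,0],-10.9],[1,[-1,15,0],-10.9],[1,[-1,15,0],-10.9],[1,[-1,15,0],-10.9],[1,[-1,15,0],-10.9],[1,[-1,15,0],-10.9],[1,[-1,15,0],-10.9]]'; python3 snap.py m4
python3 - <<'E'
import pickle
from h import *
p=pickle.load(open('pics/m4.pkl','rb'))
for k,X in {'500':(521.8,184.9,65),'200':(464,109.3,48),'50':(456,260.4,30.5),'20':(602.5,112,23),'100':(615,261,38)}.items(): print(k,proj(p,X).round(1))
cv2.imwrite('pics/m4z.png',cv2.convertScaleAbs(cv2.resize(cv2.imread('pics/m4.png')[30:240,200:480],None,fx=2.8,fy=2.8,interpolation=cv2.INTER_CUBIC),alpha=1.5))
E
```

```text
clock: 5.1
eef_pos: [467.9, 0.8, 219.8]
eef_rot: [3.141, -0.0, 1.293]
wrist_force: [0.7, 0.7, -0.5]
finger_gap: 93.9
finger_force: 0.0
[468.06568628   0.8244613  219.73075117] 5.15
500 [321.    6.3]
200 [289.8 100.1]
50 [242.7 -37.2]
20 [403.3  65.6]
100 [388.4 -89.1]
```

View pics/m4z.png

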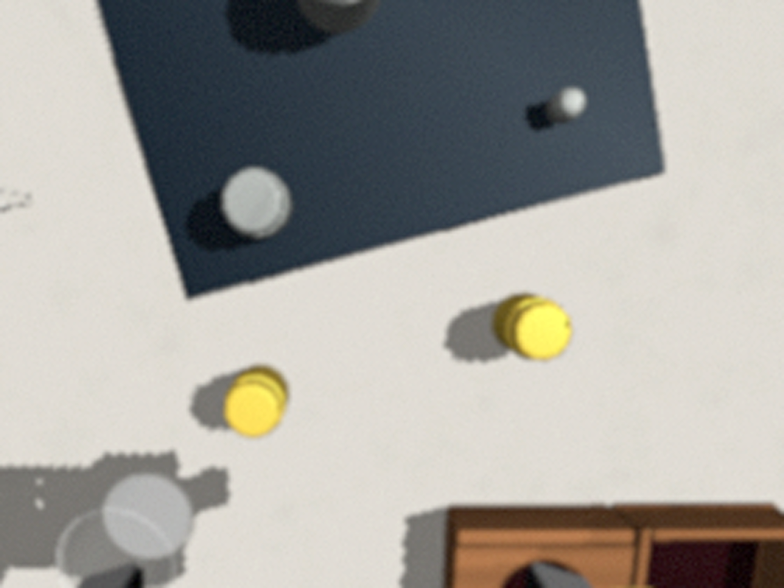

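m4z shows the 200 at full-frame (290.7,102.1) and the 20 at (404.3,66.1), both within 2 px of prediction, so the positions hold. Next is the 500: hover above it, look ahead for the 100, then descend.

```bash
python3 -m creep '[[0.06,[19.2,0.15,0],0],[0.06,[19.2,0.15,0],0],[0.06,[19.2,0.15,0],0],[0.06,[19.2,0.15,0],0],[0.06,[19.2,0.15,10],0],[0.06,[19.2,0.15,10],0],[0.06,[19.2,0.15,10],0],[0.06,[19.2,0.15,10],0],[0.06,[19.2,0.15,10],0],[0.06,[19.2,0.15,10],0]]'; python3 snap.py p500
python3 - <<'E'
import pickle
from h import *; from cell import manip
s=manip.read_state(); print(shift([521.8,184.9,64.5],s))
p=pickle.load(open('pics/p500.pkl','rb'))
for k,X in {'500':(521.8,184.9,65),'50':(456,260.4,30.5),'100':(615,261,38)}.items(): print(k,proj(p,X).round(1))
E
```

```text
clock: 6.15
eef_pos: [522.9, 185.4, 122.0]
eef_rot: [3.138, -0.002, 1.296]
wrist_force: [-0.6, 0.5, -0.2]
finger_gap: 49.9
finger_force: 0.0
[522.64150811 185.32563792 121.57847372] 6.2
[-0.073 -0.085  5.708]
500 [318.6 223.7]
50 [225.8 153.1]
100 [400.9 101.8]
```

View pics/p500.png

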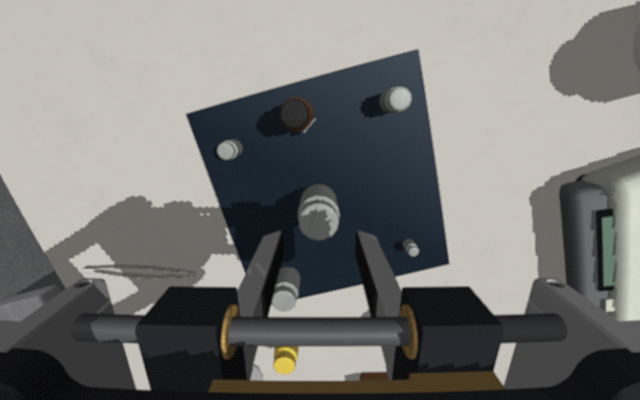

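The knob of the 500 is at (319,220). The 100 at (399,99) and the 50 at (229,150) both sit about 3 px up from prediction, which is a small camera bias along tool x. I split the difference, descend and grip.

```bash
python3 -m creep '[[0.06,[0.1,-0.1,3],0],[0.06,[0.1,-0.1,5],0],[0.06,[0.1,-0.1,5.7],0],[0.06,[0.1,-0.1,5.7],0],[0.06,[0.1,-0.1,5.7],0],[0.06,[0.1,-0.1,5.7],0]]' 30
python3 -m creep '[[-0.4,[0,0,0],0],[-0.4,[0,0,0],0],[-0.4,[0,0,0],0],[-0.4,[0,0,0],0],[-0.4,[0,0,0],0],[-0.4,[0,0,0],0]]' 30
python3 snap.py g500
python3 - <<'E'
import pickle
from h import *; from cell import manip
p=pickle.load(open('pics/g500.pkl','rb'));s=manip.read_state()
R=Ro.from_euler('xyz',s['eef_rot']).as_matrix()
print([proj(p,s['eef_pos']+R@np.array([x,0,0])+[0,0,.5]).round(1) for x in (0,5)])
cv2.imwrite('pics/g500z.png',cv2.convertScaleAbs(cv2.resize(cv2.imread('pics/g500.png')[180:330,220:420],None,fx=4,fy=4,interpolation=cv2.INTER_CUBIC),alpha=1.5))
E
```

```text
clock: 6.8
eef_pos: [521.8, 186.7, 63.8]
eef_rot: [3.14, -0.001, 1.297]
wrist_force: [0.8, 0.5, 0.9]
finger_gap: 49.8
finger_force: 0.0
clock: 7.4
eef_pos: [521.6, 186.6, 62.9]
eef_rot: [3.141, -0.001, 1.297]
wrist_force: [2.8, -0.9, 5.1]
finger_gap: 32.8
finger_force: 30.0
[521.55491717 186.54968156  62.87745715] 7.45
[array([320.1, 255.2]), array([320.1, 248.1])]
```

View pics/g500z.png

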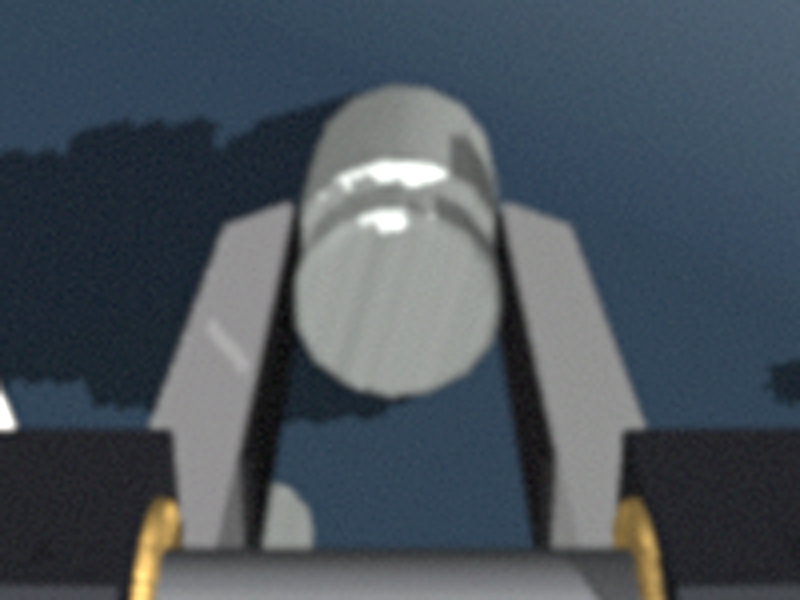

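The knob is gripped and centred: knob-top centre at (319.6,256.5) against a predicted tool axis of (320.1,255). I lift and go beyond the case to check the wells at this yaw.

```bash
python3 -m creep '[[-0.4,[0,0,-4],0],[-0.4,[0,0,-8],0],[-0.4,[0,0,-12],0],[-0.4,[-4.5,1,-14],0],[-0.4,[-9,2,-16],0],[-0.4,[-13.5,3,-16],0],[-0.4,[-18,4,-16],0],[-0.4,[-22.5,5,-16],0],[-0.4,[-27,6,-16],0],[-0.4,[-31.5,7,-16],0],[-0.4,[-36,8,-16],0]]'
python3 -m creep '[[-0.4,[-4.5,1,0],0],[-0.4,[-9,2,0],0],[-0.4,[-13,2,0],0],[-0.4,[-13,2,0],0],[-0.4,[-13,2,0],0],[-0.4,[-13,2,0],0]]'
python3 snap.py c5
python3 - <<'E'
import pickle
from h import *
Y=[86,31,-16,-58,-97]
for n in('c5','m2'):
    p=pickle.load(open(f'pics/{n}.pkl','rb'))
    print(n,[proj(p,[518.7+y*.2711,-186.2+y*.9626,40]).round(1).tolist() for y in Y])
im=cv2.imread('pics/c5.png');cv2.imwrite('pics/c5z.png',cv2.convertScaleAbs(cv2.resize(im[0:230,230:510],None,fx=2.6,fy=2.6,interpolation=cv2.INTER_CUBIC),alpha=1.5))
E
```

```text
clock: 8.55
eef_pos: [499.7, -183.1, 221.4]
eef_rot: [-3.139, -0.001, 1.297]
wrist_force: [1.2, 0.7, -4.9]
finger_gap: 33.0
finger_force: 30.3
clock: 9.15
eef_pos: [484.8, -311.3, 221.7]
eef_rot: [-3.14, -0.001, 1.298]
wrist_force: [0.7, -0.5, -5.3]
finger_gap: 32.8
finger_force: 30.0
[ 485.04344651 -311.15083735  222.03229539] 9.2
c5 [[319.0, -8.8], [318.9, 46.7], [318.9, 91.2], [318.8, 128.6], [318.8, 161.2]]
m2 [[537.4, 74.9], [567.5, 104.6], [591.2, 128.5], [610.8, 148.8], [627.8, 166.7]]
```

View pics/c5z.png

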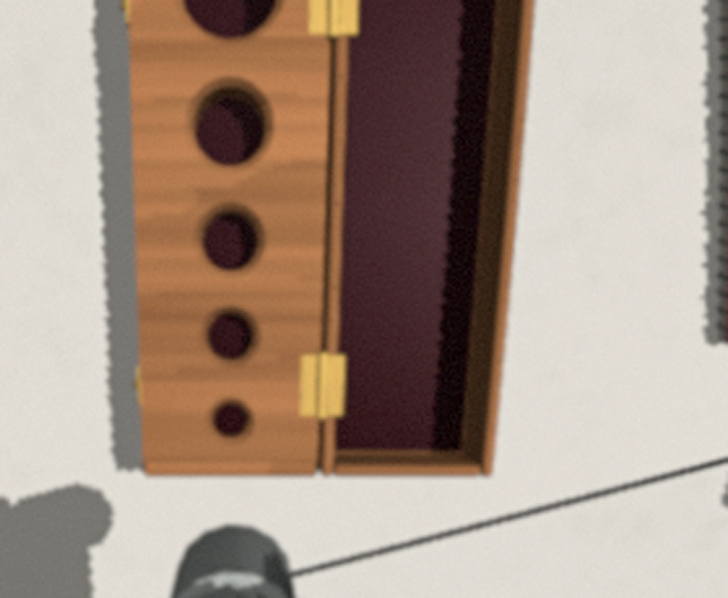

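The wells in c5z are at full-frame (318.8,46.5), (318.8,91.9), (318.8,128.5) and (318.8,160.8), within 1 px of the model. The case pose is confirmed.

```bash
python3 -m creep '[[-0.4,[4.5,0,0],0],[-0.4,[9,0,0],0],[-0.4,[13.5,0,0],0],[-0.4,[18,-0.1,4],0],[-0.4,[21.5,-0.1,7],0],[-0.4,[21.5,-0.1,10],0],[-0.4,[21.5,-0.1,11],0],[-0.4,[21.5,-0.1,11],0],[-0.4,[21.5,-0.1,11],0],[-0.4,[21.5,-0.1,11],0]]'
python3 -c "
from h import *; from cell import manip
s=manip.read_state(); print(s['eef_pos'],shift([542.0,-103.4,71],s))"
```

```text
clock: 10.2
eef_pos: [542.7, -105.8, 114.3]
eef_rot: [3.139, 0.0, 1.296]
wrist_force: [-0.3, -0.2, -4.7]
finger_gap: 32.5
finger_force: 30.0
[ 542.7437353  -105.81760833  114.2785515 ] [ 0.213 -0.149  4.327]
```

```bash
python3 -m creep '[[-0.4,[0.15,-0.1,0],0],[-0.4,[0.15,-0.1,0],0],[-0.4,[0.15,-0.1,1],0],[-0.4,[0.15,-0.1,1.5],0],[-0.4,[0.15,-0.1,2],0],[-0.4,[0.15,-0.1,2],0],[-0.4,[0.15,-0.1,2],0]]'
python3 -c "
from h import *; from cell import manip
s=manip.read_state(); print(s['eef_pos'],shift([542.0,-103.4,71],s))"
```

```text
clock: 10.9
eef_pos: [541.7, -103.1, 92.2]
eef_rot: [3.141, -0.0, 1.297]
wrist_force: [1.9, 2.5, -2.0]
finger_gap: 32.8
finger_force: 32.7
[ 541.67245568 -103.08398281   92.17478365] [-0.022  0.039  2.117]
```

```bash
python3 -m creep '[[-0.4,[0,0,0.7],0],[-0.4,[0,0,1.2],0],[-0.4,[0,0,1.6],0],[-0.4,[0,0,1.9],0],[-0.4,[0,0,2.0],0],[-0.4,[0,0,2.0],0]]'
```

```text
clock: 11.5
eef_pos: [541.3, -103.3, 72.1]
eef_rot: [-3.141, 0.0, 1.297]
wrist_force: [2.0, 0.8, -5.5]
finger_gap: 33.0
finger_force: 31.9
```

```bash
python3 -m creep '[[-0.4,[0,0,0.1],0],[-0.4,[0,0,0.15],0],[-0.1,[0,0,0.15],0],[0,[0,0,0.15],0],[0,[0,0,0.15],0],[0,[0,0,0.15],0],[0,[0,0,-2],0],[0,[0,0,-6],0],[0,[0,0,-10],0],[0,[0,0,-10],0],[0,[0,0,-10],0]]'
python3 -c "
from h import *; from cell import manip
s=manip.read_state(); print(s['eef_pos'],shift([464,109.5,120],s))"
```

```text
clock: 12.6
eef_pos: [541.7, -103.4, 172.9]
eef_rot: [3.14, 0.0, 1.297]
wrist_force: [0.2, 0.1, -0.2]
finger_gap: 46.8
finger_force: 0.0
[ 541.65969799 -103.38824911  172.92046256] [ 18.396 -13.241   5.272]
```

```bash
python3 -m creep '[[0,[4,-2.9,0],0],[0,[8,-5.8,0],0],[0,[12,-8.7,0],0],[0,[15,-11,2],0],[0,[18.4,-13.2,5],0],[0,[18.4,-13.2,7],0],[0,[18.4,-13.2,7],0],[0,[18.4,-13.2,7],0],[0,[18.4,-13.2,7],0]]'
python3 snap.py p200
python3 - <<'E'
import pickle
from h import *; from cell import manip
s=manip.read_state(); print(shift([464,109.5,51],s))
p=pickle.load(open('pics/p200.pkl','rb'));u=proj(p,(464,109.5,48));print(u)
im=cv2.imread('pics/p200.png')
g=cv2.cvtColor(im,cv2.COLOR_BGR2GRAY)
cv2.imwrite('pics/p200z.png',cv2.resize(im[0:300,160:480],None,fx=1.9,fy=1.9,interpolation=cv2.INTER_CUBIC))
E
```

```text
clock: 13.5
eef_pos: [464.8, 108.9, 103.2]
eef_rot: [3.141, -0.0, 1.296]
wrist_force: [-0.9, 0.4, 0.2]
finger_gap: 47.1
finger_force: 0.0
[464.81719195 108.95607679 103.29070123] 13.55
[ 0.027 -0.1    5.229]
[318.74689704 223.26342016]
```

View pics/p200z.png

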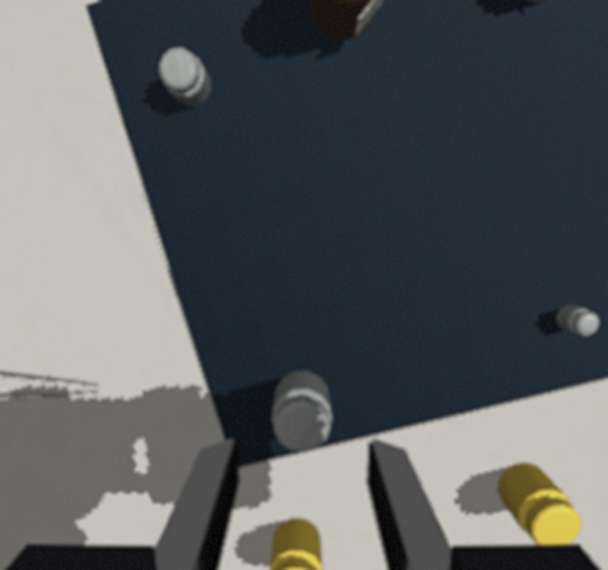

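The 200's knob is at (318.9,223.7) against a predicted (318.7,223.3), so the position holds. It is grey steel on the mat; both yellow ones are outside.

```bash
python3 -m creep '[[0,[0,-0.1,2],0],[0,[0,-0.1,4],0],[0,[0,-0.1,5.1],0],[0,[0,-0.1,5.1],0],[0,[0,-0.1,5.1],0],[-0.6,[0,-0.1,5.1],0],[-0.6,[0,-0.1,5.1],0],[-0.6,[0,-0.1,5.1],0],[-0.6,[0,-0.1,5.1],0],[-0.6,[0,-0.1,5.1],0],[-0.6,[0,-0.1,5.1],0]]' 20
python3 - <<'E'
import pickle
from h import *; from cell import manip
s=manip.read_state(); print(s['eef_pos'],shift([527.1,-156.4,s['eef_pos'][2]],s))
p=pickle.load(open('pics/p200.pkl','rb'));q=pickle.load(open('pics/p500.pkl','rb'))
print(at_z(p,(254.7,35.8),30.5),at_z(p,(469,170),23),at_z(q,(229.5,150),30.5),at_z(q,(399,98.5),38.5))
E
```

```text
clock: 14.65
eef_pos: [463.6, 109.9, 51.8]
eef_rot: [3.141, -0.0, 1.297]
wrist_force: [1.8, -0.1, 4.8]
finger_gap: 24.0
finger_force: 20.0
[463.57391293 109.86618307  51.81027816] [-2.3917e+01  1.3316e+01  2.0000e-03]
[456.66610764 261.74011253  30.5       ] [603.15587659 112.26535081  23.        ] [460.26116087 262.09425684  30.5       ] [613.87341247 264.0192205   38.5       ]
```

```bash
python3 -m creep '[[-0.6,[0,0,-3],0],[-0.6,[0,0,-7],0],[-0.6,[-1,0.5,-11],0],[-0.6,[-5,2.8,-12],0],[-0.6,[-9,5,-12],0],[-0.6,[-13,7.2,-12],0],[-0.6,[-17,9.5,-12],0],[-0.6,[-21,11.7,-12],0],[-0.6,[-23.9,13.3,-12],0],[-0.6,[-23.9,13.3,-10],0],[-0.6,[-23.9,13.3,-7],0],[-0.6,[-23.9,13.3,-5],0]]'
python3 -m creep '[[-0.6,[0,0,0],0],[-0.6,[0,0,0],0],[-0.6,[0,0,0],0]]' | head -2
python3 -c "
from h import *; from cell import manip
s=manip.read_state(); print(s['eef_pos'],shift([527.1,-156.4,69],s))"
```

```text
clock: 15.85
eef_pos: [525.6, -156.2, 99.1]
eef_rot: [-3.139, -0.0, 1.296]
wrist_force: [0.4, 0.2, -2.3]
finger_gap: 23.6
finger_force: 20.0
clock: 16.15
eef_pos: [527.2, -156.3, 102.7]
[ 527.16020134 -156.34430429  102.66700264] [-0.007 -0.01   3.367]
```

```bash
python3 -m creep '[[-0.6,[0,0,0.8],0],[-0.6,[0,0,1.4],0],[-0.6,[0,0,2],0],[-0.6,[0,0,2.5],0],[-0.6,[0,0,2.9],0],[-0.6,[0,0,3.2],0],[-0.6,[0,0,3.3],0],[-0.6,[0,0,3.3],0]]'
```

```text
clock: 16.95
eef_pos: [526.8, -156.3, 68.9]
eef_rot: [3.141, 0.0, 1.297]
wrist_force: [-1.3, -0.5, 1.9]
finger_gap: 23.6
finger_force: 20.0
```

```bash
python3 -m creep '[[-0.4,[0,0,0],0],[-0.2,[0,0,0],0],[-0.1,[0,0,0],0],[-0.1,[0,0,0],0],[-0.1,[0,0,-2],0],[-0.1,[0,0,-5],0],[-0.1,[0,0,-9],0],[-0.1,[0,0,-9],0],[-0.1,[0,0,-9],0]]'
python3 -c "
from h import *; from cell import manip
s=manip.read_state(); print(s['eef_pos'],shift([614.2,263,100],s))"
```

```text
clock: 17.85
eef_pos: [526.8, -156.3, 158.8]
eef_rot: [3.14, 0.0, 1.297]
wrist_force: [-0.9, -0.4, -0.1]
finger_gap: 42.3
finger_force: 0.0
[ 526.77766195 -156.28197524  158.78502415] [42.731 -2.926  5.871]
```

```bash
python3 -m creep '[[-0.1,[4.8,-0.3,0],0],[-0.1,[9.6,-0.6,0],0],[-0.1,[14.4,-1,0],0],[-0.1,[19.2,-1.3,0],0],[-0.1,[24,-1.6,0],0],[-0.1,[28.8,-2,0],0],[-0.1,[33.6,-2.3,0],0],[-0.1,[38.4,-2.6,0],0],[-0.1,[42.7,-2.9,2],0],[-0.1,[42.7,-2.9,5],0],[-0.1,[42.7,-2.9,6],0],[-0.1,[42.7,-2.9,6],0]]' | head -1
python3 -m creep '[[-0.1,[0,0,0],0],[-0.1,[0,0,0],0]]' | head -3
python3 snap.py p100
python3 - <<'E'
import pickle
from h import *; from cell import manip
s=manip.read_state(); print(shift([614.2,263,43.5],s))
p=pickle.load(open('pics/p100.pkl','rb'));print(proj(p,(614.2,263,38.5)))
im=cv2.imread('pics/p100.png')
cv2.imwrite('pics/p100z.png',cv2.resize(im[120:320,160:480],None,fx=2,fy=2,interpolation=cv2.INTER_CUBIC))
E
```

```text
clock: 19.05
clock: 19.25
eef_pos: [614.9, 262.1, 100.1]
eef_rot: [3.14, -0.001, 1.296]
[614.8075725  262.20914028 100.00827669] 19.3
[ 0.053 -0.089  5.651]
[318.67173837 220.19598727]
```

View pics/p100z.png

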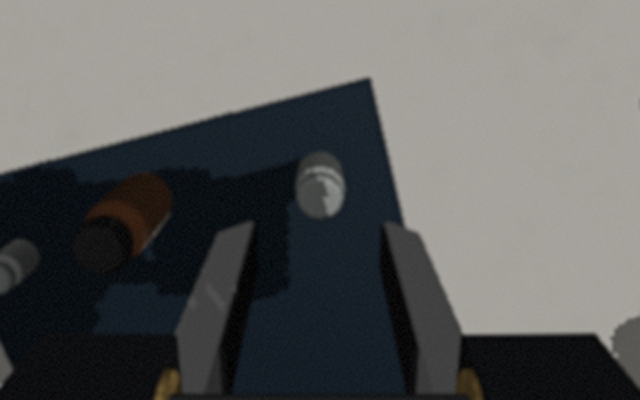

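The 100's knob is at (320,218.5), about 1.5 mm from prediction. I nudge, descend and grip.

```bash
python3 -m creep '[[-0.1,[0.15,0,2],0],[-0.1,[0.15,0,4],0],[-0.1,[0.15,0,5.6],0],[-0.1,[0.15,0,5.6],0],[-0.1,[0.15,0,5.6],0],[-0.7,[0.15,0,5.6],0],[-0.7,[0.15,0,5.6],0],[-0.7,[0.15,0,5.6],0],[-0.7,[0.15,0,5.6],0],[-0.7,[0.15,0,5.6],0],[-0.7,[0.15,0,5.6],0]]' 15
python3 -c "
from h import *; from cell import manip
s=manip.read_state(); print(s['eef_pos'],shift([514.4,-201.6,s['eef_pos'][2]],s))"
```

```text
clock: 20.4
eef_pos: [614.9, 264.2, 43.0]
eef_rot: [3.141, -0.001, 1.297]
wrist_force: [0.7, 0.5, 5.1]
finger_gap: 19.2
finger_force: 15.0
[614.88296882 264.2226214   42.95991352] [-4.7564e+01  2.9220e+00 -2.5000e-02]
```

```bash
python3 -m creep '[[-0.7,[0,0,-3],0],[-0.7,[0,0,-7],0],[-0.7,[-1,0,-11],0],[-0.7,[-5.8,0.3,-12],0],[-0.7,[-10.6,0.6,-12],0],[-0.7,[-15.4,0.9,-12],0],[-0.7,[-20.2,1.2,-12],0],[-0.7,[-25,1.5,-12],0],[-0.7,[-29.8,1.8,-12],0],[-0.7,[-34.6,2.1,-12],0],[-0.7,[-39.4,2.4,-12],0],[-0.7,[-44,2.7,-12],0]]' | tail -3
python3 -c "
from h import *; from cell import manip
s=manip.read_state(); print(s['eef_pos'],shift([514.4,-201.6,95],s))"
```

```text
wrist_force: [0.8, 0.2, -0.7]
finger_gap: 18.9
finger_force: 15.0
[ 520.66667009 -168.58285449  162.3200139 ] [-3.349  0.293  6.732]
```

```bash
python3 -m creep '[[-0.7,[-3.5,0.2,0],0],[-0.7,[-3.5,0.2,3],0],[-0.7,[-3.5,0.2,6],0],[-0.7,[-3.5,0.2,6.4],0],[-0.7,[-3.5,0.2,6.4],0],[-0.7,[-3.5,0.2,6.4],0],[-0.7,[-3.5,0.2,6.4],0]]' | tail -3
python3 -c "
from h import *; from cell import manip
s=manip.read_state(); print(s['eef_pos'],shift([514.4,-201.6,65],s))"
```

```text
wrist_force: [-0.4, -0.1, -1.7]
finger_gap: 18.6
finger_force: 15.0
[ 514.73755981 -201.06658611   99.89409728] [-0.059 -0.025  3.489]
```

```bash
python3 -m creep '[[-0.7,[-0.05,0,1],0],[-0.7,[-0.05,0,1.6],0],[-0.7,[-0.05,0,2.1],0],[-0.7,[-0.05,0,2.6],0],[-0.7,[-0.05,0,3],0],[-0.7,[-0.05,0,3.3],0],[-0.7,[-0.05,0,3.45],0],[-0.7,[-0.05,0,3.45],0],[-0.7,[-0.05,0,3.45],0]]'
```

```text
clock: 23.2
eef_pos: [514.4, -201.8, 64.7]
eef_rot: [3.14, 0.0, 1.297]
wrist_force: [-1.4, 0.7, 5.4]
finger_gap: 19.0
finger_force: 15.0
```

```bash
python3 -m creep '[[-0.5,[0,0,0],0],[-0.3,[0,0,0],0],[-0.2,[0,0,0],0],[-0.2,[0,0,0],0],[-0.2,[0,0,-2],0],[-0.2,[0,0,-5],0],[-0.2,[0,0,-9],0],[-0.2,[0,0,-9],0],[-0.2,[0,0,-9],0]]' | tail -3
python3 -c "
from h import *; from cell import manip
s=manip.read_state(); print(s['eef_pos'],shift([456.8,261.5,90],s))"
```

```text
wrist_force: [-0.2, 0.6, -0.8]
finger_gap: 37.5
finger_force: 0.0
[ 514.05846411 -201.55030962  154.24914573] [ 43.034 -18.04    6.395]
```

```bash
python3 -m creep '[[-0.2,[4.3,-1.8,0],0],[-0.2,[8.6,-3.6,0],0],[-0.2,[12.9,-5.4,0],0],[-0.2,[17.2,-7.2,0],0],[-0.2,[21.5,-9,0],0],[-0.2,[25.8,-10.8,0],0],[-0.2,[30.1,-12.6,0],0],[-0.2,[34.4,-14.4,0],0],[-0.2,[38.7,-16.2,0],0],[-0.2,[43,-18,2],0],[-0.2,[43,-18,5],0],[-0.2,[43,-18,6.4],0]]' | head -1
python3 -m creep '[[-0.2,[0,0,0],0],[-0.2,[0,0,0],0],[-0.2,[0,0,0],0]]' | head -3
python3 snap.py p50
python3 - <<'E'
import pickle
from h import *; from cell import manip
s=manip.read_state(); print(shift([456.8,261.5,36.7],s))
p=pickle.load(open('pics/p50.pkl','rb'));print(proj(p,(456.8,261.5,30.5)))
im=cv2.imread('pics/p50.png')
cv2.imwrite('pics/p50z.png',cv2.convertScaleAbs(cv2.resize(im[150:300,220:420],None,fx=3,fy=3,interpolation=cv2.INTER_CUBIC),alpha=1.5))
E
```

```text
clock: 25.3
clock: 25.6
eef_pos: [457.7, 260.7, 91.1]
eef_rot: [3.14, -0.001, 1.296]
[457.6258555  260.79692446  91.09829043] 25.65
[ 0.039 -0.106  5.44 ]
[318.51278605 220.73254267]
```

View pics/p50z.png

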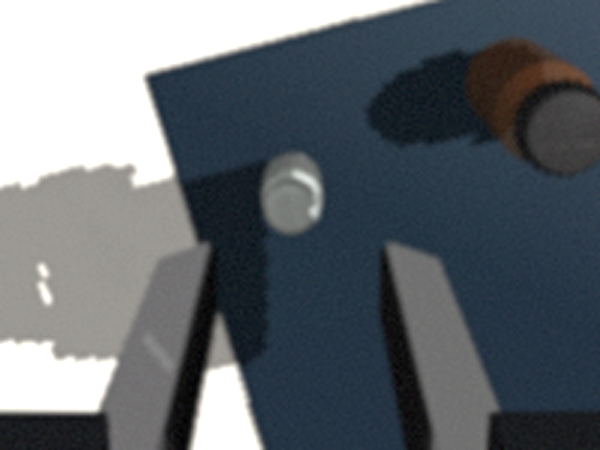

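The 50's knob is at (317.3,219.3), about 1 mm off prediction. I nudge and grip; the vial is clear of the right finger by about 15 mm.

```bash
python3 -m creep '[[-0.2,[0.15,-0.2,2],0],[-0.2,[0.15,-0.2,4],0],[-0.2,[0.15,-0.2,5.4],0],[-0.2,[0.15,-0.2,5.4],0],[-0.2,[0.15,-0.2,5.4],0],[-0.8,[0.15,-0.2,5.4],0],[-0.8,[0.15,-0.2,5.4],0],[-0.8,[0.15,-0.2,5.4],0],[-0.8,[0.15,-0.2,5.4],0],[-0.8,[0.15,-0.2,5.4],0],[-0.8,[0.15,-0.2,5.4],0]]' 10
python3 -c "
from h import *; from cell import manip
s=manip.read_state(); print(s['eef_pos'],shift([503.0,-242.0,s['eef_pos'][2]],s))"
```

```text
clock: 26.75
eef_pos: [455.7, 263.3, 36.3]
eef_rot: [3.141, -0.001, 1.297]
wrist_force: [0.4, -0.1, 4.2]
finger_gap: 15.0
finger_force: 10.0
[455.69552267 263.25173404  36.32576679] [-4.7364e+01  1.8215e+01 -1.3000e-02]
```

```bash
python3 -m creep '[[-0.8,[0,0,-3],0],[-0.8,[0,0,-7],0],[-0.8,[0,0,-11],0],[-0.8,[-4.4,1.7,-12],0],[-0.8,[-8.8,3.4,-12],0],[-0.8,[-13.2,5.1,-12],0],[-0.8,[-17.6,6.8,-12],0],[-0.8,[-22,8.5,-12],0],[-0.8,[-26.4,10.2,-12],0],[-0.8,[-30.8,11.9,-12],0],[-0.8,[-35.2,13.6,-12],0],[-0.8,[-39.6,15.3,-12],0]]' | tail -3
python3 -m creep '[[-0.8,[-4.4,1.7,0],0],[-0.8,[-7.8,2.9,0],0],[-0.8,[-7.8,2.9,3],0],[-0.8,[-7.8,2.9,6],0],[-0.8,[-7.8,2.9,6],0],[-0.8,[-7.8,2.9,6],0],[-0.8,[-7.8,2.9,6],0]]' | tail -3
python3 -c "
from h import *; from cell import manip
s=manip.read_state(); print(s['eef_pos'],shift([503.0,-242.0,62.3],s))"
```

```text
wrist_force: [1.0, -0.3, -0.2]
finger_gap: 15.1
finger_force: 10.0
wrist_force: [-0.6, 0.5, 0.7]
finger_gap: 14.8
finger_force: 10.0
[ 503.14901689 -242.53984516   97.63188609] [ 0.05  -0.036  3.533]
```

```bash
python3 -m creep '[[-0.8,[0,0,1],0],[-0.8,[0,0,1.6],0],[-0.8,[0,0,2.1],0],[-0.8,[0,0,2.6],0],[-0.8,[0,0,3],0],[-0.8,[0,0,3.3],0],[-0.8,[0,0,3.45],0],[-0.8,[0,0,3.45],0],[-0.8,[0,0,3.45],0]]'
```

```text
clock: 29.55
eef_pos: [502.9, -242.6, 62.1]
eef_rot: [3.14, 0.0, 1.297]
wrist_force: [-0.1, 0.3, 6.0]
finger_gap: 14.6
finger_force: 10.0
```

```bash
python3 -m creep '[[-0.6,[0,0,0],0],[-0.4,[0,0,0],0],[-0.3,[0,0,0],0],[-0.3,[0,0,0],0],[-0.3,[0,0,-2],0],[-0.3,[0,0,-5],0],[-0.3,[0,0,-9],0],[-0.3,[0,0,-9],0],[-0.3,[0,0,-9],0]]' | tail -3
python3 -c "
from h import *; from cell import manip
s=manip.read_state(); print(s['eef_pos'],shift([603,112.2,85],s))"
```

```text
wrist_force: [-0.2, 0.9, -0.6]
finger_gap: 33.5
finger_force: 0.0
[ 502.53714807 -242.47880715  151.73271867] [36.865  0.075  6.663]
```

```bash
python3 -m creep '[[-0.3,[4.5,0,0],0],[-0.3,[9,0,0],0],[-0.3,[13.5,0,0],0],[-0.3,[18,0,0],0],[-0.3,[22.5,0,0],0],[-0.3,[27,0,0],0],[-0.3,[31.5,0,0],0],[-0.3,[36.8,0.1,0],0],[-0.3,[36.8,0.1,3],0],[-0.3,[36.8,0.1,6.5],0],[-0.3,[36.8,0.1,6.5],0],[-0.3,[36.8,0.1,6.5],0]]' | head -1
python3 -m creep '[[-0.3,[0,0,0],0],[-0.3,[0,0,0],0],[-0.3,[0,0,0],0]]' | head -3
python3 snap.py p20
python3 - <<'E'
import pickle
from h import *; from cell import manip
s=manip.read_state(); print(shift([603,112.2,31],s))
p=pickle.load(open('pics/p20.pkl','rb'));print(proj(p,(603,112.2,23)))
im=cv2.imread('pics/p20.png')
cv2.imwrite('pics/p20z.png',cv2.convertScaleAbs(cv2.resize(im[150:300,220:420],None,fx=3,fy=3,interpolation=cv2.INTER_CUBIC),alpha=1.5))
E
```

```text
clock: 31.65
clock: 31.95
eef_pos: [603.3, 111.4, 87.6]
eef_rot: [3.14, -0.001, 1.297]
[603.23140012 111.47777492  87.37242201] 32.0
[ 0.06  -0.049  5.637]
[319.1045432  218.95593387]
```

View pics/p20z.png

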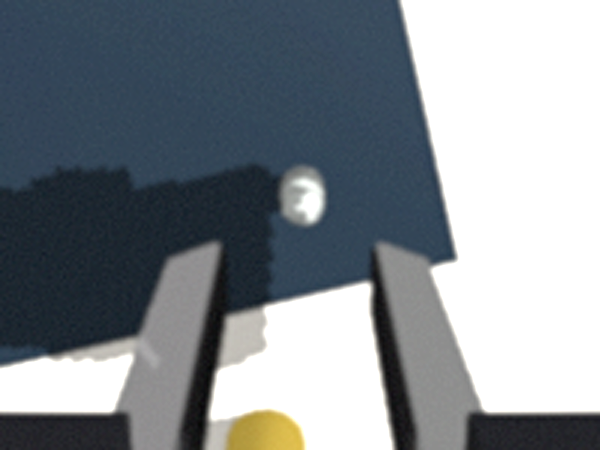

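The 20's knob is at (321,218), a 1–2 mm correction. I descend and grip gently; the yellow look-alike lies behind the fingers and stays clear.

```bash
python3 -m creep '[[-0.3,[0.13,0.1,2],0],[-0.3,[0.13,0.1,4],0],[-0.3,[0.13,0.1,5.5],0],[-0.3,[0.13,0.1,5.5],0],[-0.3,[0.13,0.1,5.5],0],[-0.9,[0.13,0.1,5.5],0],[-0.9,[0.13,0.1,5.5],0],[-0.9,[0.13,0.1,5.5],0],[-0.9,[0.13,0.1,5.5],0],[-0.9,[0.13,0.1,5.5],0],[-0.9,[0.13,0.1,5.5],0]]' 8
python3 -c "
from h import *; from cell import manip
s=manip.read_state(); print(s['eef_pos'],shift([492.4,-279.6,s['eef_pos'][2]],s))"
```

```text
clock: 33.1
eef_pos: [604.5, 112.6, 31.9]
eef_rot: [3.141, -0.0, 1.297]
wrist_force: [0.9, -0.7, 3.6]
finger_gap: 10.2
finger_force: 8.0
[604.51476549 112.59102304  31.85439508] [-4.079e+01 -1.880e-01 -1.200e-02]
```

```bash
python3 -m creep '[[-0.9,[0,0,-3],0],[-0.9,[0,0,-7],0],[-0.9,[0,0,-11],0],[-0.9,[-4.7,0,-12],0],[-0.9,[-9.4,0,-12],0],[-0.9,[-14,0,-12],0],[-0.9,[-18.7,-0.1,-12],0],[-0.9,[-23.4,-0.1,-12],0],[-0.9,[-28,-0.1,-12],0],[-0.9,[-32.7,-0.1,-12],0],[-0.9,[-37.4,-0.2,-12],0],[-0.9,[-40.8,-0.2,-12],0]]' | tail -3
python3 -m creep '[[-0.9,[0,0,2],0],[-0.9,[0,0,4],0],[-0.9,[0,0,5.5],0],[-0.9,[0,0,5.5],0],[-0.9,[0,0,5.5],0],[-0.9,[0,0,5.5],0]]' | tail -3
python3 -c "
from h import *; from cell import manip
s=manip.read_state(); print(s['eef_pos'],shift([492.4,-279.6,61.9],s))"
```

```text
wrist_force: [0.0, 0.3, -0.2]
finger_gap: 10.0
finger_force: 8.0
wrist_force: [0.2, 0.6, -0.5]
finger_gap: 10.1
finger_force: 8.0
[ 492.3617796  -279.83138156   97.43712762] [ 0.025 -0.007  3.554]
```

```bash
python3 -m creep '[[-0.9,[0,0,1],0],[-0.9,[0,0,1.8],0],[-0.9,[0,0,2.4],0],[-0.9,[0,0,2.8],0],[-0.9,[0,0,3.1],0],[-0.9,[0,0,3.4],0],[-0.9,[0,0,3.5],0],[-0.9,[0,0,3.5],0],[-0.9,[0,0,3.5],0]]'
```

```text
clock: 35.8
eef_pos: [492.2, -279.8, 61.8]
eef_rot: [3.141, 0.0, 1.297]
wrist_force: [0.3, -0.0, 2.9]
finger_gap: 10.1
finger_force: 8.0
```

```bash
python3 -m creep '[[-0.7,[0,0,0],0],[-0.5,[0,0,0],0],[-0.4,[0,0,0],0],[-0.4,[0,0,0],0],[-0.4,[0,0,-2],0],[-0.4,[0,0,-6],0],[-0.4,[0,0,-11],0],[-0.4,[0,0,-16],0],[-0.4,[0,0,-19],0],[-0.4,[0,0,-19],0],[-0.4,[0,0,-19],0],[-0.4,[0,0,-19],0]]' | tail -3
python3 snap.py end
python3 - <<'E'
import cv2
from cell import manip
t=manip.camera("top")[130:250,165:465,::-1]
a=cv2.resize(cv2.imread('pics/end.png')[0:250,200:500],(600,500),interpolation=cv2.INTER_CUBIC)
b=cv2.resize(t,(600,240),interpolation=cv2.INTER_CUBIC)
import numpy as np
cv2.imwrite('pics/endz.png',cv2.resize(np.vstack([cv2.convertScaleAbs(a,alpha=1.5),cv2.convertScaleAbs(b,alpha=1.5)]),None,fx=.8,fy=.8))
E
```

```text
wrist_force: [0.9, -0.4, -0.1]
finger_gap: 28.5
finger_force: 0.0
[ 491.58124408 -279.42933954  249.80100454] 37.05
```

View pics/endz.png

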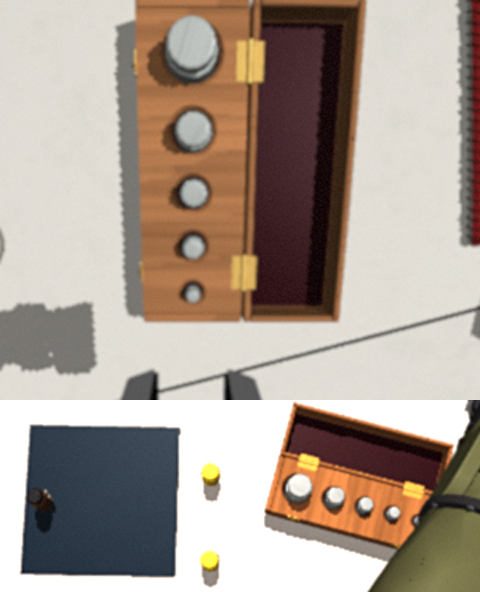

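All five weights stand upright in one row in their wells, from the largest at crop (192,45) to the smallest at (193,293). The mat holds only the vial, where it was, and the yellow look-alikes have not moved.

```bash
python3 -c "
from cell import manip
print(manip.sign_off())"
```

```text
the job is handed in; nothing more can be done
None
```

All five steel weights are upright and seated in their own wells, in one row from largest to smallest; the vial is where it stood, and the job was handed in at about 37 s of the 131 s allowed.

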